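Bleed the air reservoir

TASK

Bleed the small blue air reservoir through its valve: unscrew the little knurled brass lock nut counter-clockwise as far as it goes, then push the freed steel pin gently straight down until it is fully home and keep it there for two seconds. Let the pin spring back up and leave the nut unscrewed; do not bend the valve sideways or lean hard on it, and leave the other things on the bench where they are.

Things in the scene. Friction and masses are not known exactly. Their poses are not given: they have to be found in the camera images.
- reservoir: Blue air tank, a lying cylinder 56 mm across and 130 mm long on two rubber feet, fixed to the bench. Origin on the bench under its middle; y runs along the tank, z up. At y = +35 mm a boss 26 mm across (top 72.5 mm above the bench) carries the upright valve: from below, dark steel stem, brass lock nut, steel pin. A white gauge (31 mm across, top below 86 mm) stands at y = -40 mm.
- stem_top (a point): Top centre of the valve stem (10 mm across); z points up the stem. The stem is screwed in to a different depth each time: its top is 92 to 98 mm above the bench. It stands in a soft grommet and tilts elastically about a point 68 mm above the bench, 4 N m per rad (some 3 N per mm of sideways push at the nut); a tilt of 0.15 rad would bend the valve.
- lock_nut (a joint): Turn in rad of the round knurled lock nut, 16 mm across, 10 mm high, red mark on top, coaxial with the stem: 0 tight, growing counter-clockwise from above, end stop at 2.9; starts at 0 to 0.4. At 0 its underside rests on the stem top; it rises 2.07 mm per rad along the pin, and goes down with the pin when that is pressed. Friction 0.05 N m; it stays where left.
- valve_pin (a joint): How far the pin is pressed down, in m: 0 up, 0.005 home at a hard stop. It sticks up through the nut; its head (9 mm across, 6 mm high, flat) is set differently each time: when up, its top is 23 to 33 mm above the stem top (6 mm or more above the nut). Spring: 1 N to start, 6 N home; returns by itself. It goes down only as far as the nut has risen. It must not bear over 15 N.
- motor_hanger: Black flexible-shaft motor with its handpiece, hanging fixed in the air at the back left: it fills about 0.1 m round its origin's x and y from 80 mm up to 600 mm above the bench. Origin at the lower end of the handpiece. Keep the arm clear of it.
- bur_stand: White three-tier round bur stand full of tools, 190 mm across and 185 mm high, standing fixed at the front left of the bench; origin under its middle. Pass above it.
- watch_case: Wrist watch without a band, 50 x 34 x 10 mm, lying loose on the bench; origin under its middle.
- tall_tin: Tall printed tin with a black lid, 80 mm in diameter and 181 mm high, standing loose on the bench left of the work; origin under its middle.
- tweezers: Tweezers, 105 mm long and 5 mm thick, lying loose on the bench right of the work; origin under their middle.
- red_file: Needle file with a red handle, 128 mm long and 7 mm thick, lying loose on the bench right of the work; origin under its middle.

How it is judged:
By the outcome, as a careful person would: the job done as asked, in the order asked, and still so for the second after the job is handed in, with the robot touching nothing.
It also fails if it takes over 64 s, if anything falls off the work surface, if the arm or the gripper's body presses on something with over 40 N, if the wrist force passes 120 N, or if a joint passes its speed limit or range.

ROBOT

A 7-joint arm with a two-finger parallel gripper is mounted at the origin on a cart in front of the work surface, level with it; the furniture and walls round the work are solid. World frame = base frame: x ahead of the robot, y to its left, z up, the work surface at z = 0. Lengths are in m, angles in rad, forces in N, time in s.
With the tool pointing down it reaches from about 0.4 to 0.925 m from the base axis. Payload 5.6 kg.
Tool frame: the origin (TCP) lies midway between the tips of the shut fingers; the grasp point (between the pads) lies 19 mm behind it; z points along the fingers, y is the line along which they close (so a half turn about z gives the same grasp; the last joint's range is limited). The gripper opens to 85 mm and grips with 20 to 120 N. Pads are 22 mm wide; open, the fingers measure 114 mm over their backs; the gripper's body (76 mm by 85 mm) begins 54 mm behind the grasp point. The pads swing forward as they close: fully open they stand 13 mm farther back than shut.
Start: joints at [-1.287, 0.468, -0.012, 1.603, 0.006, 1.071, -0.056], TCP at [0.209, 0.616, 0.231] pointing down, gripper open.
Joint ranges: [-2.53, 2.53], [-0.31, 2.02], [-1.57, 1.55], [0.28, 2.44], [-1.29, 4.43], [0.15, 1.84], [-2.92, 2.92]. Speed limits (rad/s): [2.57, 2.57, 3.14, 3.14, 3.14, 3.14, 3.14].

INTERFACE

Orientations are given as a rotation vector (axis times angle).
In Python, from workcell import manip, viewer gives the robot as it stands.
- The arm moves only by the tool carry_out, never from a script. Its argument "moves" is a list of rows, each a list of 7 numbers: the finger opening in mm, from 0 to 85.4, then the shift along the tool's x, y, z in mm, then the turn, a rotation vector about the tool's x, y, z in degrees. A call has 1 to 20 rows; each row is the pose to reach, as a shift and turn from the pose commanded when the call began, along the tool's axes at that moment; what a row does not reach only later rows make up. A row lasts 1/12 s, in which the tool goes at most 41.7 mm and 7.16 degrees, less where a joint would pass 70% of its speed; a pose out of reach is approached as far as the arm can. A call with a gripper value outside its range is refused whole. The fingers move at their own pace and stop on an object; "grip_force" is the grip in N (left out, the last holds). Time passes only in rows, so rows that repeat a pose let the fingers close. It gives the time, the measured TCP pose, the force, the opening and the grip force at its end, in the units of the state.
- manip.observe(): the state, without advancing time (a new reading comes with each control period).
- viewer.snapshot(name): name is "side" or "top"; returns a dict with "frame" (420x560x3 uint8, red, green, blue), "fx", "fy", "cx", "cy" (pixels), "R" (3x3) and "t" (3): a world point X has camera coordinates R X + t. Camera axes: x right, y down, z forward; pixel columns grow to the right and rows downward; lengths in m; the calibration is good to about 2 mm. A picture is of the moment at which its call begins. There is no depth.
- manip.sign_off(): hands the job in; it is judged then, once.
The state is a dict: "clock": time; "qpos": joint angles; "joint_velocities": joint speeds; "joint_efforts": joint torques, N m; "tcp_pos": TCP position; "ee_rot": TCP orientation; "force": force on the tool from outside, world axes, zero at the start; "wrist_torque": the same for the moment, N m; "width": finger opening in m; "finger_force": force on a finger pad.
Only numpy, scipy, OpenCV 4.12 (cv2) and the standard library are available. Lean on these libraries where they do the work, as an engineer would, in place of code of your own. Each camera call takes 0.05 s, during which the arm holds its last target. There are 200 camera calls.

## Working session

There is one attempt and no reset: what is moved stays moved. The work goes in short steps, Python scripts to look and compute and a tool call to move; the robot and the scene stay as the last step left them, time stands still between calls to the robot, and variables do not carry over. Pictures are saved under pics/ and viewed, at most 10 in all, crops included, and the job is handed in when it is done.

Besides the shell and the picture viewer there is one more tool, called after ">>>" in YAML: its name, and indented under it one key for each argument. carry_out: Moves the arm, as the interface text tells. Its arguments: {"type":"object","properties":{"moves":{"type":"array","items":{"type":"array","items":{"type":"number"}}},"grip_force":{"type":"number"}},"required":["moves"]}

```bash
mkdir -p pics; ls; python3 - <<'E'
from workcell import manip, viewer
import cv2, numpy as np
s=manip.observe();print(s)
for n in("side","top"):
    d=viewer.snapshot(n);cv2.imwrite(f"pics/{n}0.png",d["frame"][:,:,::-1])
    print(n,d["fx"],d["fy"],d["cx"],d["cy"],np.round(d["R"],4).tolist(),np.round(d["t"],4), -np.array(d["R"]).T@d["t"])
E
```

```text
pics
{'clock': 0.0, 'qpos': array([-1.28699133,  0.46838298, -0.01164469,  1.60365152,  0.00598909,
        1.07138776, -0.05631438]), 'joint_velocities': array([ 4.64870870e-04, -2.39390370e-03,  9.38628492e-04,  2.09854660e-03,
        5.71502857e-04,  2.20982237e-05,  1.55816925e-03]), 'joint_efforts': array([ 6.60426849e-04, -5.32364845e+01,  2.16885132e-02, -2.51302510e+01,
        1.13073830e-02,  7.60220457e-03, -1.17113103e-05]), 'tcp_pos': array([0.20851741, 0.61504405, 0.23032302]), 'ee_rot': array([-5.11101991e-01, -3.09953842e+00,  2.80209580e-03]), 'force': array([-0.82262019,  0.20452907, -0.14729868]), 'wrist_torque': array([0.03700749, 0.00237109, 0.02189382]), 'finger_force': 0.0, 'width': 0.08546210722140267}
side 412.83739595237074 412.83739595237074 273.30224551295817 205.7502981531662 [[0.9999, 0.009, 0.0117], [0.0147, -0.6756, -0.7371], [0.0013, 0.7372, -0.6757]] [-0.5707  0.0479  1.0902] [ 0.56861671 -0.76618578  0.7785932 ]
top 398.42749004921205 398.42749004921205 282.44534526692985 205.33885317476924 [[-0.009, -0.9999, -0.0062], [-0.9969, 0.0095, -0.0778], [0.0779, 0.0055, -0.9969]] [0.0049 0.5701 1.1325] [ 0.48019022 -0.00677156  1.17342075]
```

View pics/side0.png

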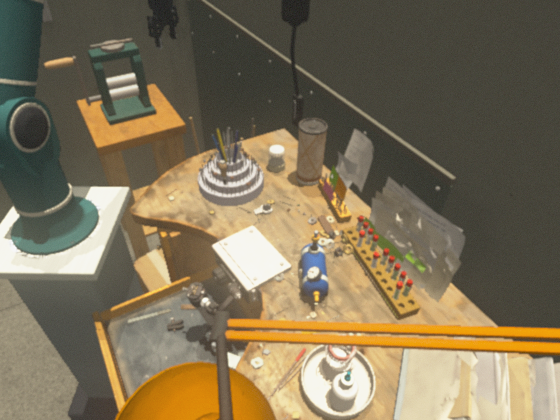

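View pics/top0.png

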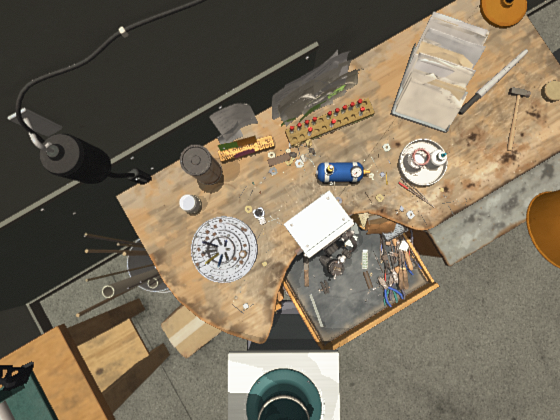

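The side view shows the blue tank at about (314,270), and the top view shows it at about (341,172). I'll zoom in on both.

```bash
python3 - <<'E'
import cv2, numpy as np
a=cv2.imread("pics/side0.png")[225:315,275:355];b=cv2.imread("pics/top0.png")[145:200,300:380]
a=cv2.resize(a,None,fx=5,fy=5,interpolation=cv2.INTER_CUBIC);b=cv2.resize(b,None,fx=5,fy=5,interpolation=cv2.INTER_CUBIC)
c=np.zeros((450,800,3),np.uint8);c[:450,:400]=a;c[:275,400:]=b;cv2.imwrite("pics/crop0.png",c)
E
```

```text
(no output)
```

View pics/crop0.png

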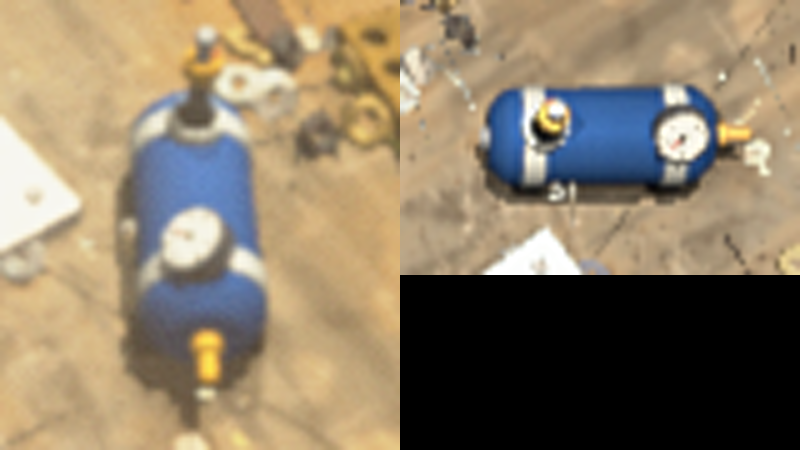

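The crop shows the pin head at (207,33) and the nut at (204,66) in the side half. In the top half they are at (557,107) and (550,120). I'll triangulate these.

```bash
cat > h.py <<'E'
from workcell import manip, viewer
import cv2, numpy as np
def P(d): return np.array([[d["fx"],0,d["cx"]],[0,d["fy"],d["cy"]],[0,0,1]])@np.c_[d["R"],d["t"]]
def tri(ds,dt,a,b):
    X=cv2.triangulatePoints(P(ds),P(dt),np.float64(a).reshape(2,1),np.float64(b).reshape(2,1))[:,0];return X[:3]/X[3]
def ray(d,uv,z):
    R=np.array(d["R"]);c=-R.T@d["t"];v=R.T@[(uv[0]-d["cx"])/d["fx"],(uv[1]-d["cy"])/d["fy"],1];return c+v*(z-c[2])/v[2]
def proj(d,X):
    p=P(d)@np.r_[X,1];return p[:2]/p[2]
E
python3 - <<'E'
from h import *
ds=viewer.snapshot("side");dt=viewer.snapshot("top")
s=lambda x,y:np.array([275+(x+.5)/5-.5,225+(y+.5)/5-.5])
t=lambda x,y:np.array([300+(x-400+.5)/5-.5,145+(y+.5)/5-.5])
for n,a,b in(("pin",s(207,36),t(557,107)),("nut",s(204,66),t(550,120)),("gauge",s(195,240),t(681,135))):
    X=tri(ds,dt,a,b);print(n,X.round(4),proj(ds,X)-a,proj(dt,X)-b)
for z in(.098,.105,.115,.12):print(z,ray(ds,s(204,66),z),ray(dt,t(550,120),z))
for z in(.12,.126):print(z,ray(ds,s(207,36),z),ray(dt,t(557,107),z))
# tank axis by blue mask
f=dt["frame"];hsv=cv2.cvtColor(f,cv2.COLOR_RGB2HSV);m=cv2.inRange(hsv,(105,120,50),(125,255,255));m[:, :300]=0;m[:,380:]=0;m[:140]=0;m[205:]=0
p=np.argwhere(m)[:,::-1].astype(np.float32);r=cv2.minAreaRect(p);print(r)
B=cv2.boxPoints(r);W=np.array([ray(dt,q,.04) for q in B]);print(W.round(4))
E
```

```text
pin [ 0.6657 -0.1315  0.1208] [ 0.3247328  -0.04285958] [0.01106877 0.29089049]
nut [ 0.6643 -0.13    0.0995] [-0.49429585  0.06238528] [-0.01587564 -0.4421133 ]
gauge [ 0.6588 -0.2061  0.0714] [-0.01689249  0.00208897] [-0.00063639 -0.0141222 ]
0.098 [ 0.66568157 -0.12841601  0.098     ] [ 0.66338141 -0.13021353  0.098     ]
0.105 [ 0.66468325 -0.13497556  0.105     ] [ 0.662189   -0.12941004  0.105     ]
0.115 [ 0.66325707 -0.14434635  0.115     ] [ 0.66048557 -0.12826219  0.115     ]
0.12 [ 0.66254398 -0.14903175  0.12      ] [ 0.65963385 -0.12768827  0.12      ]
0.12 [ 0.66507379 -0.13086561  0.12      ] [ 0.66661023 -0.13155219  0.12      ]
0.126 [ 0.66419504 -0.13665358  0.126     ] [ 0.66554843 -0.13084148  0.126     ]
((340.0, 172.0), (18.0, 44.0), 90.0)
[[ 0.6899 -0.1038  0.04  ]
 [ 0.6886 -0.2302  0.04  ]
 [ 0.6365 -0.2289  0.04  ]
 [ 0.6377 -0.103   0.04  ]]
```

>>> carry_out:
  moves:
    - [40, 0, 0, -40, 0, 0, 0]
    - [40, 0, 0, -80, 0, 0, 0]
    - [40, 0, 0, -110, 0, 0, 0]
    - [40, -28, -29, -110, 0, 0, 7]
    - [40, -56, -58, -110, 0, 0, 14]
    - [40, -84, -87, -110, 0, 0, 21]
    - [40, -112, -116, -110, 0, 0, 28]
    - [40, -140, -145, -110, 0, 0, 35]
    - [40, -168, -174, -110, 0, 0, 42]
    - [40, -196, -203, -110, 0, 0, 49]
    - [40, -224, -232, -110, 0, 0, 56]
    - [40, -252, -261, -110, 0, 0, 63]
    - [40, -280, -292, -110, 0, 0, 70]
    - [40, -313, -314, -110, 0, 0, 77]
    - [40, -346, -337, -110, 0, 0, 84]
    - [40, -379, -360, -110, 0, 0, 91]
    - [40, -412, -382, -110, 0, 0, 98]
    - [40, -445, -405, -110, 0, 0, 105]
    - [40, -478, -427, -110, 0, 0, 112]
    - [40, -511, -450, -110, 0, 0, 119]

```text
clock: 1.87
tcp_pos: [0.5489, 0.0238, 0.3415]
ee_rot: [-2.933, -1.125, -0.001]
force: [-0.3, 0.5, 0.7]
width: 0.0401
finger_force: 0.0
```

```bash
cat >> h.py <<'E'
from scipy.spatial.transform import Rotation as Ro
def st():
    s=manip.observe();R=Ro.from_rotvec(s["ee_rot"]);m=R.as_matrix()
    print("t",round(s["clock"],2),"tcp",s["tcp_pos"].round(4),"yaw_y",round(np.degrees(np.arctan2(m[1,1],m[0,1])),1),"z",m[:,2].round(3),"q",s["qpos"].round(2),"F",s["force"].round(2),"T",s["wrist_torque"].round(3),"w",round(s["width"],4),s["finger_force"]);return s,R
def to(X):
    s,R=st();print("shift mm",(R.inv().apply(np.array(X)-s["tcp_pos"])*1000).round(1))
E
python3 -c "
from h import *
to([.665,-.131,.18])"
```

```text
t 1.87 tcp [0.5489 0.0238 0.3415] yaw_y -48.0 z [ 0.001  0.001 -1.   ] q [-0.65  0.21  0.65  1.75 -0.14  1.22 -0.8 ] F [-0.27  0.5   0.68] T [-0.005 -0.049 -0.036] w 0.0401 0.0
shift mm [-17.3 192.8 161.5]
```

>>> carry_out:
  moves:
    - [40, -3, 33, 27, 0, 0, 0]
    - [40, -6, 66, 54, 0, 0, 0]
    - [40, -9, 99, 81, 0, 0, 0]
    - [40, -12, 132, 108, 0, 0, 0]
    - [40, -15, 163, 135, 0, 0, 0]
    - [40, -17, 193, 161, 0, 0, 0]
    - [40, -17, 193, 161, 0, 0, 0]
    - [40, -17, 193, 161, 0, 0, 0]
    - [40, -17, 193, 161, 0, 0, 0]

```text
clock: 2.62
tcp_pos: [0.6653, -0.1286, 0.1802]
ee_rot: [-2.93, -1.133, 0.0]
force: [-0.6, 0.0, -0.5]
width: 0.0398
finger_force: 0.0
```

```bash
python3 - <<'E'
from h import *
s,R=st();ds=viewer.snapshot("side");dt=viewer.snapshot("top")
print(proj(ds,s["tcp_pos"]),proj(dt,s["tcp_pos"]))
a=ds["frame"][150:270,255:375,::-1];b=dt["frame"][120:220,290:370,::-1]
a=cv2.resize(a,(480,480),interpolation=cv2.INTER_CUBIC);b=cv2.resize(b,(320,400),interpolation=cv2.INTER_CUBIC)
c=np.zeros((480,800,3),np.uint8);c[:,:480]=a;c[:400,480:]=b;cv2.imwrite("pics/crop1.png",c)
E
```

```text
t 2.62 tcp [ 0.6653 -0.1286  0.1802] yaw_y -47.7 z [-0.  0. -1.] q [-0.27  0.62  0.6   1.6  -0.39  1.04 -0.38] F [-0.55  0.05 -0.47] T [ 0.029  0.011 -0.045] w 0.0398 0.0
[318.3719501  211.28193199] [332.58806883 162.29883048]
```

View pics/crop1.png

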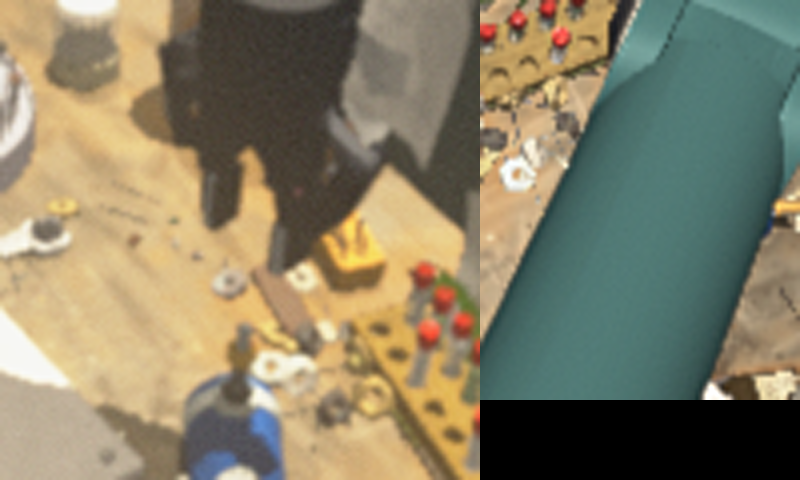

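The side crop shows the fingertips at about (310,206) and (324,217), and their midpoint agrees with the projected TCP at (318,211). The pin is still upright below, at about (316,232). Next I'll descend around the nut.

>>> carry_out:
  moves:
    - [40, -1, 1, 10, 0, 0, 7]
    - [40, -2, 1.5, 25, 0, 0, 14]
    - [40, -2, 1.5, 40, 0, 0, 20]
    - [40, -2, 1.5, 55, 0, 0, 20]
    - [40, -2, 1.5, 70, 0, 0, 20]
    - [40, -2, 1.5, 80, 0, 0, 20]
    - [40, -2, 1.5, 88, 0, 0, 20]
    - [40, -2, 1.5, 94, 0, 0, 20]
    - [40, -2, 1.5, 98, 0, 0, 20]
    - [40, -2, 1.5, 98, 0, 0, 20]
    - [40, -2, 1.5, 98, 0, 0, 20]

```text
clock: 3.63
tcp_pos: [0.6651, -0.1316, 0.0825]
ee_rot: [3.082, 0.607, 0.001]
force: [0.1, -0.6, 0.1]
width: 0.0398
finger_force: 0.0
```

```bash
python3 - <<'E'
from h import *
s,R=st();ds=viewer.snapshot("side")
print(proj(ds,s["tcp_pos"]))
a=ds["frame"][190:290,260:380,::-1]
cv2.imwrite("pics/crop2.png",cv2.resize(a,(720,600),interpolation=cv2.INTER_CUBIC))
E
```

```text
t 3.63 tcp [ 0.6651 -0.1316  0.0825] yaw_y -67.7 z [ 0. -0. -1.] q [-0.27  0.75  0.62  1.66 -0.53  0.9  -0.63] F [ 0.12 -0.57  0.05] T [-0.022 -0.095  0.001] w 0.0398 0.0
[314.7086848  243.49515706]
```

View pics/crop2.png

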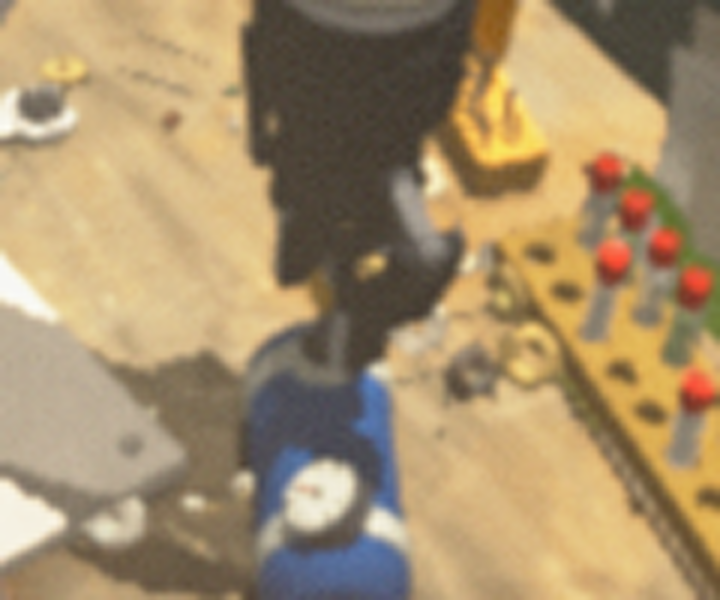

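The brass nut is visible between the fingers at about (313,238), and the tips are well above the boss. I'll close on it.

>>> carry_out:
  moves:
    - [25, 0, 0, 0, 0, 0, 0]
    - [18, 0, 0, 0, 0, 0, 0]
    - [12, 0, 0, 0, 0, 0, 0]
    - [12, 0, 0, 0, 0, 0, 0]
    - [12, 0, 0, 0, 0, 0, 0]
    - [12, 0, 0, 0, 0, 0, 0]
  grip_force: 25

```text
clock: 4.18
tcp_pos: [0.6654, -0.132, 0.0828]
ee_rot: [3.081, 0.606, 0.002]
force: [1.7, -2.0, 1.6]
width: 0.0143
finger_force: 24.4
```

```bash
python3 -c "
from h import *
st()"
```

```text
t 4.18 tcp [ 0.6654 -0.132   0.0828] yaw_y -67.7 z [ 0.001 -0.001 -1.   ] q [-0.27  0.75  0.62  1.66 -0.53  0.9  -0.63] F [ 1.67 -1.95  1.56] T [-0.486 -0.271  0.037] w 0.0143 24.366498291492462
```

>>> carry_out:
  moves:
    - [12, 0, 0.8, 0, 0, 0, 0]
    - [12, 0, 0.8, -0.1, 0, 0, -3]
    - [12, 0, 0.8, -0.2, 0, 0, -7]
    - [12, 0, 0.8, -0.5, 0, 0, -14]
    - [12, 0, 0.8, -0.7, 0, 0, -20]
    - [12, 0, 0.8, -1.0, 0, 0, -27]
    - [12, 0, 0.8, -1.2, 0, 0, -34]
    - [12, 0, 0.8, -1.5, 0, 0, -40]
    - [12, 0, 0.8, -1.5, 0, 0, -40]

```text
clock: 4.93
tcp_pos: [0.6653, -0.1323, 0.0841]
ee_rot: [-2.687, -1.627, -0.001]
force: [0.7, -1.3, 0.8]
width: 0.0145
finger_force: 24.4
```

```bash
python3 -c "
from h import *
st()"
```

```text
t 4.93 tcp [ 0.6653 -0.1323  0.0841] yaw_y -27.6 z [ 0.001  0.001 -1.   ] q [-0.16  0.71  0.45  1.65 -0.38  0.87 -0.04] F [ 0.66 -1.31  0.77] T [-0.308 -0.188 -0.003] w 0.0145 24.39189612865448
```

>>> carry_out:
  moves:
    - [12, 0, 0, -0.2, 0, 0, -7]
    - [12, 0, 0, -0.5, 0, 0, -14]
    - [12, 0, 0, -0.7, 0, 0, -20]
    - [12, 0, 0, -1.0, 0, 0, -27]
    - [12, 0, 0, -1.2, 0, 0, -34]
    - [12, 0, 0, -1.5, 0, 0, -41]
    - [12, 0, 0, -1.7, 0, 0, -48]
    - [12, 0, 0, -2.0, 0, 0, -55]
    - [12, 0, 0, -2.2, 0, 0, -62]
    - [12, 0, 0, -2.5, 0, 0, -69]
    - [12, 0, 0, -2.7, 0, 0, -76]
    - [12, 0, 0, -3.0, 0, 0, -83]
    - [12, 0, 0, -3.25, 0, 0, -90]

```text
clock: 6.02
tcp_pos: [0.6653, -0.1328, 0.0871]
ee_rot: [0.749, 3.051, -0.001]
force: [0.7, -3.7, 1.3]
width: 0.0145
finger_force: 24.4
```

```bash
python3 -c "
from h import *
st()"
```

```text
t 6.02 tcp [ 0.6653 -0.1328  0.0871] yaw_y 62.4 z [-0.    -0.001 -1.   ] q [ 0.1   0.67  0.06  1.63 -0.05  0.84  1.28] F [ 0.66 -3.72  1.31] T [-0.597 -0.217 -0.024] w 0.0145 24.41874235868454
```

>>> carry_out:
  moves:
    - [12, -0.5, -0.9, -0.2, 0, 0, -5]
    - [12, -0.5, -0.9, -0.4, 0, 0, -10]
    - [12, -0.5, -0.9, -0.5, 0, 0, -15]
    - [12, -0.5, -0.9, -0.5, 0, 0, -15]

```text
clock: 6.35
tcp_pos: [0.6654, -0.1331, 0.0876]
ee_rot: [0.35, 3.122, 0.001]
force: [2.1, -1.0, 1.2]
width: 0.0143
finger_force: 24.4
```

```bash
python3 -c "
from h import *
st()"
```

```text
t 6.35 tcp [ 0.6654 -0.1331  0.0876] yaw_y 77.2 z [ 0.  0. -1.] q [ 0.15  0.67 -0.    1.62  0.    0.85  1.5 ] F [ 2.08 -1.02  1.23] T [-0.338 -0.273  0.027] w 0.0143 24.448457658290863
```

>>> carry_out:
  moves:
    - [12, 0, 0, -0.1, 0, 0, -3]
    - [12, 0, 0, -0.2, 0, 0, -6]
    - [12, 0, 0, -0.4, 0, 0, -10]

```text
clock: 6.6
tcp_pos: [0.6654, -0.1331, 0.088]
ee_rot: [0.079, 3.14, -0.0]
force: [1.2, -0.8, 0.5]
width: 0.0146
finger_force: 24.4
```

```bash
python3 -c "
from h import *
st()"
```

```text
t 6.6 tcp [ 0.6654 -0.1331  0.088 ] yaw_y 87.1 z [ 0. -0. -1.] q [ 0.18  0.67 -0.04  1.62  0.04  0.85  1.64] F [ 1.17 -0.77  0.52] T [-0.358 -0.333 -0.25 ] w 0.0146 24.432626366615295
```

>>> carry_out:
  moves:
    - [12, 0, 0, 0, 0, 0, -3]
    - [12, 0, 0, 0, 0, 0, -5]
    - [12, 0, 0, 0, 0, 0, -5]

```text
clock: 6.85
tcp_pos: [0.6651, -0.1329, 0.0879]
ee_rot: [0.056, -3.141, -0.001]
force: [1.3, -0.8, 1.3]
width: 0.0145
finger_force: 24.4
```

```bash
python3 -c "
from h import *
st()"
```

```text
t 6.85 tcp [ 0.6651 -0.1329  0.0879] yaw_y 92.0 z [-0.     0.001 -1.   ] q [ 0.19  0.67 -0.07  1.62  0.05  0.85  1.71] F [ 1.26 -0.76  1.28] T [-0.162 -0.169 -0.148] w 0.0145 24.40333753824234
```

>>> carry_out:
  moves:
    - [16, 0, 0, 0, 0, 0, 0]
    - [25, 0, 0, 0, 0, 0, 0]
    - [36, 0, 0, 0, 0, 0, 0]
    - [36, 0, 0, 0, 0, 0, 0]
    - [36, 0, 0, -10, 0, 0, 0]
    - [36, 0, 0, -25, 0, 0, 0]
    - [36, 0, 0, -40, 0, 0, 0]
    - [36, 0, 0, -55, 0, 0, 0]
    - [20, 0, 0, -62, 0, 0, 0]
    - [0, 0, 0, -62, 0, 0, 0]
    - [0, 0, 0, -62, 0, 0, 0]
    - [0, 0, 0, -62, 0, 0, 0]
    - [0, 0, 0, -62, 0, 0, 0]
    - [0, 0, 0, -62, 0, 0, 0]

```text
clock: 8.02
tcp_pos: [0.6647, -0.133, 0.1489]
ee_rot: [0.062, -3.139, -0.001]
force: [0.9, -0.2, -0.0]
width: -0.0001
finger_force: 0.0
```

```bash
python3 - <<'E'
from h import *
s,R=st();s,R=st();ds=viewer.snapshot("side")
print(proj(ds,s["tcp_pos"]))
a=ds["frame"][190:290,260:380,::-1]
cv2.imwrite("pics/crop3.png",cv2.resize(a,(720,600),interpolation=cv2.INTER_CUBIC))
E
```

```text
t 8.02 tcp [ 0.6647 -0.133   0.1489] yaw_y 92.3 z [-0.002  0.    -1.   ] q [ 0.2   0.6  -0.07  1.59  0.05  0.96  1.72] F [ 0.91 -0.25 -0.02] T [-0.003  0.005  0.002] w -0.0001 0.0
t 8.02 tcp [ 0.6647 -0.133   0.1489] yaw_y 92.3 z [-0.002  0.    -1.   ] q [ 0.2   0.6  -0.07  1.59  0.05  0.96  1.72] F [ 0.91 -0.25 -0.02] T [-0.003  0.005  0.002] w -0.0001 0.0
[316.97567813 223.23522894]
```

View pics/crop3.png

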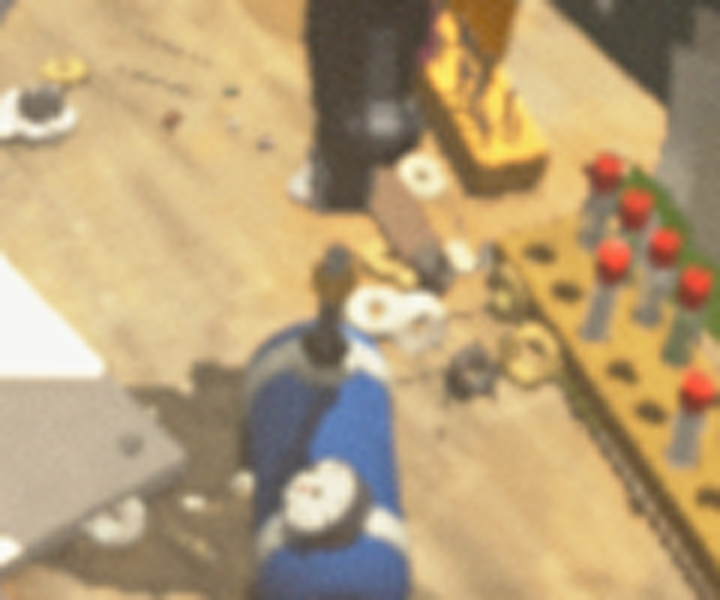

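The pin stands upright at about (316,233), and the nut is now higher on it and closer to the head. The shut fingertips are at about (317,224), directly above. I'll lower with force checks.

>>> carry_out:
  moves:
    - [0, -0.6, -0.3, 8, 0, 0, 0]
    - [0, -0.6, -0.3, 16, 0, 0, 0]
    - [0, -0.6, -0.3, 21, 0, 0, 0]
    - [0, -0.6, -0.3, 23, 0, 0, 0]
    - [0, -0.6, -0.3, 24, 0, 0, 0]
    - [0, -0.6, -0.3, 25, 0, 0, 0]
    - [0, -0.6, -0.3, 25, 0, 0, 0]

```text
clock: 8.65
tcp_pos: [0.6659, -0.1334, 0.1249]
ee_rot: [-0.062, 3.141, 0.0]
force: [-0.3, -0.7, -0.4]
width: 0.0002
finger_force: 0.0
```

```bash
python3 -c "
from h import *
st()"
```

```text
t 8.65 tcp [ 0.6659 -0.1334  0.1249] yaw_y 92.3 z [ 0.  0. -1.] q [ 0.2   0.63 -0.07  1.6   0.05  0.91  1.72] F [-0.26 -0.71 -0.37] T [0.056 0.041 0.059] w 0.0002 0.0
```

>>> carry_out:
  moves:
    - [0, 0, 0, 0.5, 0, 0, 0]
    - [0, 0, 0, 1, 0, 0, 0]
    - [0, 0, 0, 1.5, 0, 0, 0]
    - [0, 0, 0, 2, 0, 0, 0]
    - [0, 0, 0, 2, 0, 0, 0]

```text
clock: 9.07
tcp_pos: [0.6661, -0.1334, 0.1233]
ee_rot: [-0.062, 3.14, -0.0]
force: [0.1, 0.4, 2.3]
width: 0.0001
finger_force: 0.9
```

```bash
python3 -c "
from h import *
st()"
```

```text
t 9.07 tcp [ 0.6661 -0.1334  0.1233] yaw_y 92.3 z [ 0.001 -0.    -1.   ] q [ 0.2   0.63 -0.07  1.6   0.05  0.91  1.72] F [0.1  0.41 2.26] T [ 0.022 -0.031  0.041] w 0.0001 0.9074633382260799
```

>>> carry_out:
  moves:
    - [0, 0, 0, 0.5, 0, 0, 0]
    - [0, 0, 0, 1, 0, 0, 0]
    - [0, 0, 0, 1.5, 0, 0, 0]
    - [0, 0, 0, 2, 0, 0, 0]
    - [0, 0, 0, 2, 0, 0, 0]

```text
clock: 9.48
tcp_pos: [0.6661, -0.1334, 0.1212]
ee_rot: [-0.062, 3.14, -0.0]
force: [-0.8, -0.8, 3.5]
width: -0.0002
finger_force: 1.9
```

```bash
python3 -c "
from h import *
st()"
```

```text
t 9.48 tcp [ 0.6661 -0.1334  0.1212] yaw_y 92.3 z [ 0.001 -0.    -1.   ] q [ 0.2   0.63 -0.07  1.6   0.05  0.91  1.72] F [-0.81 -0.77  3.47] T [ 0.036 -0.07  -0.005] w -0.0002 1.9280239753425121
```

>>> carry_out:
  moves:
    - [0, 0, 0, 0.5, 0, 0, 0]
    - [0, 0, 0, 1, 0, 0, 0]
    - [0, 0, 0, 1, 0, 0, 0]
    - [0, 0, 0, 1, 0, 0, 0]

```text
clock: 9.82
tcp_pos: [0.6661, -0.1334, 0.1201]
ee_rot: [-0.062, 3.14, -0.0]
force: [0.5, -0.6, 4.4]
width: 0.0002
finger_force: 2.5
```

```bash
python3 -c "
from h import *
st()"
```

```text
t 9.82 tcp [ 0.6661 -0.1334  0.1201] yaw_y 92.3 z [ 0.001 -0.    -1.   ] q [ 0.2   0.63 -0.07  1.6   0.05  0.9   1.72] F [ 0.53 -0.62  4.44] T [-0.034 -0.039  0.021] w 0.0002 2.482506036758423
```

>>> carry_out:
  moves:
    - [0, 0, 0, 0.5, 0, 0, 0]
    - [0, 0, 0, 0.9, 0, 0, 0]
    - [0, 0, 0, 0.9, 0, 0, 0]

```text
clock: 10.07
tcp_pos: [0.6663, -0.1334, 0.1196]
ee_rot: [-0.062, 3.14, -0.0]
force: [-0.9, 0.7, 5.5]
width: 0.0
finger_force: 3.0
```

```bash
python3 -c "
from h import *
st()"
```

```text
t 10.07 tcp [ 0.6663 -0.1334  0.1196] yaw_y 92.3 z [ 0.001 -0.    -1.   ] q [ 0.2   0.64 -0.07  1.6   0.05  0.9   1.72] F [-0.9   0.69  5.55] T [ 0.     0.028 -0.047] w 0.0 3.02943404763937
```

>>> carry_out:
  moves:
    - [0, 0, 0, 0.3, 0, 0, 0]
    - [0, 0, 0, 0.3, 0, 0, 0]
    - [0, 0, 0, 0.3, 0, 0, 0]

```text
clock: 10.32
tcp_pos: [0.6664, -0.1335, 0.1195]
ee_rot: [-0.062, 3.14, -0.0]
force: [-0.1, 0.1, 7.4]
width: 0.0003
finger_force: 3.6
```

```bash
python3 -c "
from h import *
st()"
```

```text
t 10.32 tcp [ 0.6664 -0.1335  0.1195] yaw_y 92.3 z [ 0.001 -0.    -1.   ] q [ 0.2   0.64 -0.07  1.6   0.05  0.9   1.72] F [-0.13  0.11  7.39] T [-0.045  0.045 -0.026] w 0.0003 3.590114191174507
```

The force has risen to 7.4 N with no further travel, so the pin is home. I'll add a small margin and hold.

>>> carry_out:
  moves:
    - [0, 0, 0, 0.3, 0, 0, 0]
    - [0, 0, 0, 0.3, 0, 0, 0]
    - [0, 0, 0, 0.3, 0, 0, 0]
    - [0, 0, 0, 0.3, 0, 0, 0]

```text
clock: 10.65
tcp_pos: [0.6665, -0.1335, 0.1195]
ee_rot: [-0.062, 3.139, -0.0]
force: [-0.6, -0.5, 8.1]
width: 0.0001
finger_force: 4.1
```

```bash
python3 -c "
from h import *
st()"
```

```text
t 10.65 tcp [ 0.6665 -0.1335  0.1195] yaw_y 92.3 z [ 0.002 -0.    -1.   ] q [ 0.2   0.64 -0.07  1.6   0.05  0.9   1.72] F [-0.59 -0.51  8.07] T [ 0.046  0.115 -0.02 ] w 0.0001 4.080358520150185
```

>>> carry_out:
  moves:
    - [0, 0, 0, 0, 0, 0, 0]
    - [0, 0, 0, 0, 0, 0, 0]
    - [0, 0, 0, 0, 0, 0, 0]
    - [0, 0, 0, 0, 0, 0, 0]
    - [0, 0, 0, 0, 0, 0, 0]
    - [0, 0, 0, 0, 0, 0, 0]
    - [0, 0, 0, 0, 0, 0, 0]
    - [0, 0, 0, 0, 0, 0, 0]
    - [0, 0, 0, 0, 0, 0, 0]
    - [0, 0, 0, 0, 0, 0, 0]
    - [0, 0, 0, 0, 0, 0, 0]
    - [0, 0, 0, 0, 0, 0, 0]
    - [0, 0, 0, 0, 0, 0, 0]
    - [0, 0, 0, 0, 0, 0, 0]
    - [0, 0, 0, 0, 0, 0, 0]
    - [0, 0, 0, 0, 0, 0, 0]
    - [0, 0, 0, 0, 0, 0, 0]
    - [0, 0, 0, 0, 0, 0, 0]
    - [0, 0, 0, 0, 0, 0, 0]
    - [0, 0, 0, 0, 0, 0, 0]

```text
clock: 12.32
tcp_pos: [0.6665, -0.1335, 0.1194]
ee_rot: [-0.062, 3.139, -0.0]
force: [-1.1, 0.1, 7.2]
width: -0.0
finger_force: 4.1
```

>>> carry_out:
  moves:
    - [0, 0, 0, 0, 0, 0, 0]
    - [0, 0, 0, 0, 0, 0, 0]
    - [0, 0, 0, 0, 0, 0, 0]
    - [0, 0, 0, 0, 0, 0, 0]
    - [0, 0, 0, 0, 0, 0, 0]
    - [0, 0, 0, 0, 0, 0, 0]
    - [0, 0, 0, 0, 0, 0, 0]
    - [0, 0, 0, 0, 0, 0, 0]
    - [0, 0, 0, 0, 0, 0, 0]
    - [0, 0, 0, 0, 0, 0, 0]
    - [0, 0, 0, 0, 0, 0, 0]
    - [0, 0, 0, 0, 0, 0, 0]

```text
clock: 13.32
tcp_pos: [0.6665, -0.1335, 0.1195]
ee_rot: [-0.062, 3.139, -0.0]
force: [-0.4, -0.6, 8.2]
width: -0.0
finger_force: 4.1
```

```bash
python3 -c "
from h import *
st()"
```

```text
t 13.32 tcp [ 0.6665 -0.1335  0.1195] yaw_y 92.3 z [ 0.002 -0.    -1.   ] q [ 0.2   0.64 -0.07  1.6   0.05  0.9   1.72] F [-0.43 -0.63  8.16] T [ 0.034  0.073 -0.037] w -0.0 4.07876942306757
```

Held for more than 2.6 s at 8 N. Now I'll rise straight up.

>>> carry_out:
  moves:
    - [0, 0, 0, -2, 0, 0, 0]
    - [0, 0, 0, -4, 0, 0, 0]
    - [0, 0, 0, -6, 0, 0, 0]
    - [0, 0, 0, -10, 0, 0, 0]
    - [0, 0, 0, -25, 0, 0, 0]
    - [0, 0, 0, -50, 0, 0, 0]
    - [0, 0, 0, -85, 0, 0, 0]
    - [0, 30, 0, -120, 0, 0, 0]
    - [0, 70, 0, -150, 0, 0, 0]
    - [0, 110, 0, -170, 0, 0, 0]
    - [0, 150, 0, -180, 0, 0, 0]
    - [0, 190, 0, -180, 0, 0, 0]
    - [0, 230, 0, -180, 0, 0, 0]
    - [0, 230, 0, -180, 0, 0, 0]
    - [0, 230, 0, -180, 0, 0, 0]

```text
clock: 14.57
tcp_pos: [0.4329, -0.143, 0.2986]
ee_rot: [0.059, -3.14, 0.001]
force: [0.0, 0.2, -0.8]
width: 0.0002
finger_force: 0.0
```

```bash
python3 - <<'E'
from h import *
s,R=st();ds=viewer.snapshot("side");dt=viewer.snapshot("top")
a=cv2.resize(np.ascontiguousarray(ds["frame"][225:315,275:355,::-1]),None,fx=5,fy=5,interpolation=cv2.INTER_CUBIC);b=cv2.resize(np.ascontiguousarray(dt["frame"][145:200,300:380,::-1]),None,fx=5,fy=5,interpolation=cv2.INTER_CUBIC)
c=np.zeros((450,800,3),np.uint8);c[:,:400]=a;c[:275,400:]=b;cv2.imwrite("pics/crop4.png",c)
E
```

```text
t 14.57 tcp [ 0.4329 -0.143   0.2986] yaw_y 92.1 z [-0.001 -0.    -1.   ] q [ 0.31  0.07 -0.07  1.97  0.01  1.1   1.85] F [ 0.03  0.17 -0.76] T [-0.009 -0.021  0.021] w 0.0002 0.0
```

View pics/crop4.png

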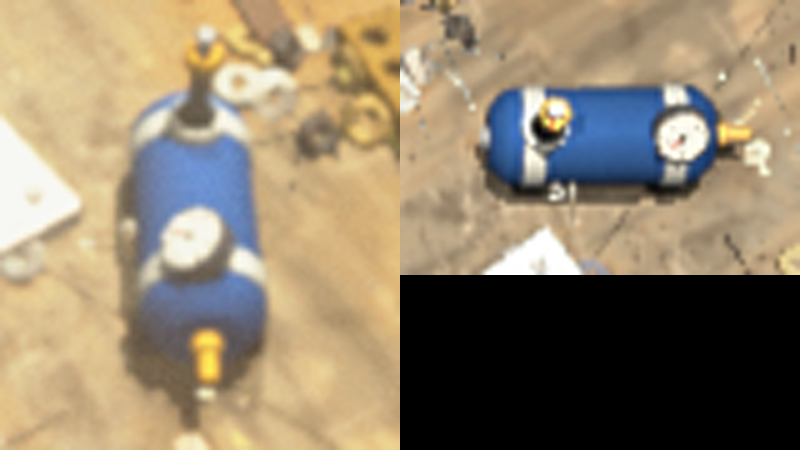

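The pin is back up at crop (207,36), where it started. The nut has risen from row 66 to about row 54 (5–6 mm), the valve is upright, and the tool is clear. I'll hand in the job.

```bash
python3 -c "
from workcell import manip
print(manip.sign_off())"
```

```text
the job is handed in; nothing more can be done
None
```

I unscrewed the lock nut to its end stop, pressed the pin home at about 8 N for more than 2.6 s and let it spring back up, with the nut left unscrewed, the valve upright and the arm clear; handed in at about 14.7 s, no verdict shown.

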